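Clear the pottery table: mugs to the ware board, paddles into the latched tool case

TASK

Clear the pottery table after class: stand every mug upright on the ware board, each with its foot inside a marked ring of its own, and put every wooden paddle in the open tool case. Once all the paddles are in, shut the lid fully, and only after that swing the hasp over so that it lies flat on the lid with its slot over the catch. Leave the bowl, the jar and the stack of tiles where they stand.

Things in the scene. Friction and masses are not known exactly. Their poses are not given: they have to be found in the camera images.
- case: wooden tool case, 170 (x) by 220 (y) by 60 mm high, walls and floor 7 mm, fixed; origin: centre of its underside; its front (-x side) faces the robot, lid hinged along its back rim (+x)
- case_lid (a joint): angle of the case lid, rad: 0 shut, 1.57 upright, starts open; stiff hinge, stays where left. Hinge axis along the case's y at case (+85, 0, 60.5) mm; the lid is a panel 170 by 220 by 10 mm whose underside passes through the axis; a steel staple (the catch, 10 mm wide, 13 mm high) stands on its outer face 24 mm from the free edge, midway
- lid_edge (a point): middle of the lid's free edge, half way through its thickness, 170 mm from the hinge
- hasp (a joint): angle of the steel hasp, rad: 0 swung over and flat on the shut lid with its slot over the catch, 1.57 upright, 3.14 sticking out level towards the robot; starts near 2.8 to 3.5; stiff, stays where left. Hinge axis along the case's y at case (-91, 0, 73) mm
- hasp_bar (a point): middle of the round cross bar at the hasp's free end: 12 mm thick, 40 mm long along the case's y, 62 mm from the hasp's hinge axis; can be pinched by its ends from above and led round. The strap is 30 mm wide, 4 mm thick
- board: plywood ware board 250 by 250 by 10 mm, fixed flat on the table, a dark ring marked near each corner; origin: centre of its underside
- ring0 (a point): centre of a marked ring (86 mm inside diameter), on the board's top surface, 10 mm above the table; ring centres 120 mm apart
- ring1 (a point): centre of a marked ring (86 mm inside diameter), on the board's top surface, 10 mm above the table; ring centres 120 mm apart
- ring2 (a point): centre of a marked ring (86 mm inside diameter), on the board's top surface, 10 mm above the table; ring centres 120 mm apart
- ring3 (a point): centre of a marked ring (86 mm inside diameter), on the board's top surface, 10 mm above the table; ring centres 120 mm apart
- mug0: brown clay mug, upright: outside diameter 64, height 70, wall 4 mm, handle on its own +y side reaching 69 mm from the axis; origin: centre of its underside; may be absent
- mug1: brown clay mug, upright: outside diameter 64, height 70, wall 4 mm, handle on its own +y side reaching 69 mm from the axis; origin: centre of its underside; may be absent
- mug2: brown clay mug, upright: outside diameter 64, height 70, wall 4 mm, handle on its own +y side reaching 69 mm from the axis; origin: centre of its underside; may be absent
- paddle0: wooden clay paddle lying flat, 110 mm long, 18 mm thick: along its own x the blade (30 mm wide) runs from -7 to +55 mm, the handle (16 mm wide) from -55 to -7 mm; origin: on the underside, half way along; may be absent
- paddle1: wooden clay paddle lying flat, 110 mm long, 18 mm thick: along its own x the blade (30 mm wide) runs from -7 to +55 mm, the handle (16 mm wide) from -55 to -7 mm; origin: on the underside, half way along; may be absent
- paddle2: wooden clay paddle lying flat, 110 mm long, 18 mm thick: along its own x the blade (30 mm wide) runs from -7 to +55 mm, the handle (16 mm wide) from -55 to -7 mm; origin: on the underside, half way along; may be absent
- bowl: bystander: small white bowl, 72 mm across, 30 mm high; origin: centre of underside
- jar: bystander: white jar with black cap, 52 mm across, 50 mm high; origin: centre of underside
- tiles: bystander: stack of three clay tiles, 55 by 55 by 30 mm; origin: centre of underside

How it is judged (in metres and radians):
On the way, in this order (a step that is already met when the one before it is completed fails the run):
1. every paddle lies in the case, lid still open (x of paddle0 in the frame of case between -0.085 and 0.085 m and y of paddle0 in the frame of case between -0.11 and 0.11 m and z of paddle0 in the frame of case between 0 and 0.05 m and x of paddle1 in the frame of case between -0.085 and 0.085 m and y of paddle1 in the frame of case between -0.11 and 0.11 m and z of paddle1 in the frame of case between 0 and 0.05 m and x of paddle2 in the frame of case between -0.085 and 0.085 m and y of paddle2 in the frame of case between -0.11 and 0.11 m and z of paddle2 in the frame of case between 0 and 0.05 m and value of joint case_lid above 0.5 rad), for 0.2 s.
2. the lid is shut over the paddles (x of paddle0 in the frame of case between -0.085 and 0.085 m and y of paddle0 in the frame of case between -0.11 and 0.11 m and z of paddle0 in the frame of case between 0 and 0.05 m and x of paddle1 in the frame of case between -0.085 and 0.085 m and y of paddle1 in the frame of case between -0.11 and 0.11 m and z of paddle1 in the frame of case between 0 and 0.05 m and x of paddle2 in the frame of case between -0.085 and 0.085 m and y of paddle2 in the frame of case between -0.11 and 0.11 m and z of paddle2 in the frame of case between 0 and 0.05 m and value of joint case_lid below 0.06 rad), for 0.2 s.
3. the hasp is swung over the catch of the shut lid (value of joint case_lid below 0.06 rad and value of joint hasp below 0.12 rad), for 0.2 s.
At the end, for the whole second after the job is handed in: every mug stands upright (within 0.1 rad), at rest, its centre within 16 mm of the centre of a ring of its own; every paddle is in the case; the lid is shut (under 0.06 rad) and the hasp flat over the catch (under 0.12 rad) (all of step 3 and (distance between mug0 and ring0 below 0.016 m or distance between mug0 and ring1 below 0.016 m or distance between mug0 and ring2 below 0.016 m or distance between mug0 and ring3 below 0.016 m) and angle between each of mug0, mug1, mug2's own z axis and vertical below 0.1 rad and linear speed of each of mug0, mug1, mug2 below 0.02 m/s and (distance between mug1 and ring0 below 0.016 m or distance between mug1 and ring1 below 0.016 m or distance between mug1 and ring2 below 0.016 m or distance between mug1 and ring3 below 0.016 m) and (distance between mug2 and ring0 below 0.016 m or distance between mug2 and ring1 below 0.016 m or distance between mug2 and ring2 below 0.016 m or distance between mug2 and ring3 below 0.016 m) and x of paddle0 in the frame of case between -0.085 and 0.085 m and y of paddle0 in the frame of case between -0.11 and 0.11 m and z of paddle0 in the frame of case between 0 and 0.05 m and x of paddle1 in the frame of case between -0.085 and 0.085 m and y of paddle1 in the frame of case between -0.11 and 0.11 m and z of paddle1 in the frame of case between 0 and 0.05 m and x of paddle2 in the frame of case between -0.085 and 0.085 m and y of paddle2 in the frame of case between -0.11 and 0.11 m and z of paddle2 in the frame of case between 0 and 0.05 m); the robot touches nothing.
It fails at once if the bowl, jar or tile stack is moved more than 4 cm or tipped (distance of any of bowl, jar, tiles from where it was at the start of the episode above 0.04 m or angle between any of bowl, jar, tiles's own z axis and vertical above 0.5 rad).
Of mug0, mug1, mug2 only 2 to 3 are there at a start; the rules pass over those that are not, and their reading is None.
Of paddle0, paddle1, paddle2 only 2 to 3 are there at a start; the rules pass over those that are not, and their reading is None.
At some moment in a run one of mug0, mug1, mug2 may be knocked a few centimetres aside while the robot is not near it.
It also fails if it takes over 210 s, if anything falls off the work surface, if the arm or the gripper's body presses on something with over 40 N, if the wrist force passes 120 N, or if a joint passes its speed limit or range.

ROBOT

A 6-joint arm with a two-finger parallel gripper is mounted at the origin on the work surface. World frame = base frame: x ahead of the robot, y to its left, z up, the work surface at z = 0. Lengths are in m, angles in degrees, forces in N, time in s.
With the tool pointing down it reaches from about 0.3 to 0.75 m from the base axis. Payload 8.5 kg.
Tool frame: the origin (TCP) lies midway between the tips of the shut fingers; the grasp point (between the pads) lies 19 mm behind it; z points along the fingers, y is the line along which they close (so a half turn about z gives the same grasp; the last joint's range is limited). The gripper opens to 88 mm and grips with 3 to 60 N. Pads are 18 mm wide; open, the fingers measure 123 mm over their backs; the gripper's body (75 mm by 187 mm) begins 45 mm behind the grasp point.
Start: joints at [-76.278, 21.807, 74.336, -0, 83.858, -12.336], TCP at [0.242, -0.494, 0.239] pointing down, gripper open.
Joint ranges: [-178.18, 178.18], [-50.72, 133.34], [12.68, 142.11], [-81.47, 261.47], [9.98, 163.14], [-165.26, 165.26]. Speed limits (degrees/s): [136.94, 136.94, 180, 180, 180, 180].

INTERFACE

Orientations are given as a 3x3 rotation matrix whose columns are the frame's x, y, z axes.
In Python, from workcell import bot gives the robot as it stands.
- The arm moves only by the tool jog_arm, never from a script. Its argument "plan" is a list that holds one entry, the list of rows, each a list of 7 numbers: the shift along the world's x, y, z in m, then the turn, a rotation vector about the world's x, y, z in degrees, then the opening, from 0 (shut) to 1 (fully open). A call has 1 to 10 rows; each row is the pose to reach, as a shift and turn from the pose commanded when the call began; what a row does not reach only later rows make up. A row lasts 1/12 s, in which the tool goes at most 41.7 mm and 7.16 degrees, less where a joint would pass 70% of its speed; a pose out of reach is approached as far as the arm can. A call with a gripper value outside its range is refused whole. The fingers move at their own pace and stop on an object; "grip_force" is the grip in N (left out, the last holds). Time passes only in rows, so rows that repeat a pose let the fingers close. It gives the time, the measured TCP pose, the force, the opening and the grip force at its end, in the units of the state.
- bot.sense(): the state, without advancing time (a new reading comes with each control period).
- bot.capture(name): name is "side" or "top" or "wrist"; returns a dict with "color" (400x640x3 uint8, red, green, blue), "range_z" (400x640 float32, m along the optical axis (not along the pixel's ray), 0 where there is no reading), "mtx" (3x3 intrinsics, pixels), "R" (3x3) and "t" (3): a world point X has camera coordinates R X + t; the wrist camera has in their place "hand_eye" (4x4, takes a point from camera to tool coordinates, whose origin is the TCP and whose axes are the flange's). Camera axes: x right, y down, z forward; pixel columns grow to the right and rows downward; lengths in m; the calibration is good to about 2 mm. A picture is of the moment at which its call begins: read the wrist's pose just before it.
- bot.hand_in(): hands the job in; it is judged then, once.
The state is a dict: "time": time; "q": joint angles; "joint_velocities": joint speeds; "tau": joint torques, N m; "ee_pos": TCP position; "tcp_rot": TCP orientation; "force": force on the tool from outside, world axes, zero at the start; "moment": the same for the moment, N m; "grip_width": finger opening in m; "gripper_force": force on a finger pad.
Only numpy, scipy, OpenCV 4.12 (cv2) and the standard library are available. Lean on these libraries where they do the work, as an engineer would, in place of code of your own. Each camera call takes 0.05 s, during which the arm holds its last target. There are 200 camera calls.

## Working session

There is one attempt and no reset: what is moved stays moved. The work goes in short steps, Python scripts to look and compute and a tool call to move; the robot and the scene stay as the last step left them, time stands still between calls to the robot, and variables do not carry over. Pictures are saved under pics/ and viewed, at most 14 in all, crops included, and the job is handed in when it is done.

Besides the shell and the picture viewer there is one more tool, called after "Emit:" as a command line: name --argument value ..., lists and objects as JSON in quotes. jog_arm: Moves the arm, as the interface text tells. Its arguments: {"type":"object","properties":{"plan":{"type":"array","items":{"type":"array","items":{"type":"array","items":{"type":"number"}}}},"grip_force":{"type":"number"}},"required":["plan"]}

```bash
mkdir -p pics; ls
cat > h.py <<'E'
import numpy as np, cv2
from workcell import bot
def cloud(c):
    z=c["range_z"]; v,u=np.indices(z.shape); K=c["mtx"]
    P=np.stack([(u-K[0,2])/K[0,0]*z,(v-K[1,2])/K[1,1]*z,z],-1)
    if "R" in c: W=(P-np.array(c["t"]))@np.array(c["R"])
    else:
        s=c["s"]; H=np.array(c["hand_eye"]); T=P@H[:3,:3].T+H[:3,3]
        W=T@np.array(s["tcp_rot"]).T+np.array(s["ee_pos"])
    W[z==0]=np.nan; return W
def cap(n):
    s=bot.sense(); c=bot.capture(n); c["s"]=s; return c,cloud(c)
def save(c,f): cv2.imwrite("pics/"+f,c["color"][...,::-1])
E
python3 - <<'E'
from h import *
for n in("top","side"):
    c,W=cap(n); save(c,n+"0.png"); np.savez(n+"0.npz",W=W,col=c["color"])
    print(n,c["mtx"],c["R"],c["t"])
s=bot.sense();print(s)
E
```

```text
pics
top [[386.24346458   0.         322.35663974]
 [  0.         386.24346458 197.45361931]
 [  0.           0.           1.        ]] [[ 0.01620157 -0.99976945 -0.01409124]
 [-0.99831874 -0.01539043 -0.05588233]
 [ 0.05565258  0.01497293 -0.99833792]] [0.00821499 0.55095897 1.19718567]
side [[424.37048974   0.         319.11587291]
 [  0.         424.37048974 199.25426172]
 [  0.           0.           1.        ]] [[-0.88149926 -0.47171586 -0.02105258]
 [-0.22191427  0.45322334 -0.8633323 ]
 [ 0.41678906 -0.75635492 -0.50419651]] [0.49588824 0.1918857  0.99624476]
{'time': 0.1, 'q': array([-7.62770145e+01,  2.18375147e+01,  7.43776156e+01, -1.11585558e-03,
        8.38567544e+01, -1.23323054e+01]), 'joint_velocities': array([-0.02232249, -0.05455661, -0.17328836, -0.02092565,  0.00962918,
       -0.04670726]), 'tau': array([ 3.71141592e-03, -4.38647497e+01, -2.24913543e+01,  7.14671169e-02,
        3.41820891e-02, -7.66185894e-05]), 'ee_pos': array([ 0.24154712, -0.49385749,  0.23821235]), 'tcp_rot': array([[ 8.98369715e-01,  4.39239975e-01, -3.16442586e-04],
       [ 4.39240018e-01, -8.98368929e-01,  1.21421607e-03],
       [ 2.49050047e-04, -1.22980919e-03, -9.99999213e-01]]), 'force': array([ 0.31386439,  0.0750057 , -0.60016051]), 'moment': array([-0.02698972,  0.0344366 , -0.02237913]), 'gripper_force': 0.0, 'grip_width': 0.08816693374305994}
```

View pics/top0.png

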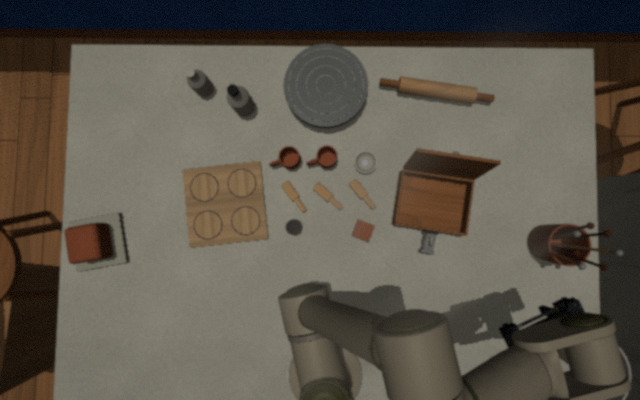

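View pics/side0.png

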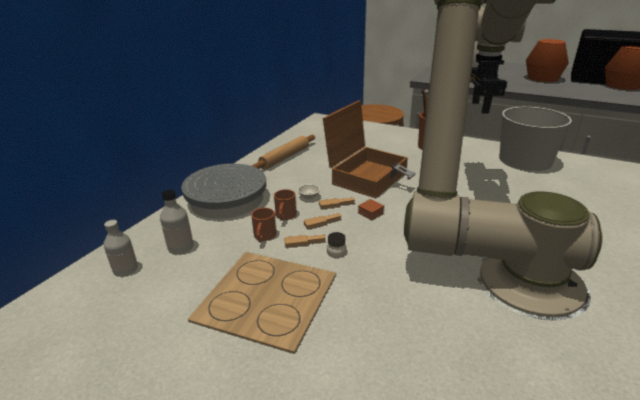

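Top view: mugs at (290,157) and (327,157), handles pointing left. Paddles are at (294,196), (328,195) and (362,194), the board at (225,204), the case at (433,203) with its hasp at (428,242), the bowl at (366,162), the jar at (294,227) and the tiles at (363,231). The side view agrees: two mugs, three paddles.

```bash
cat > m.py <<'E'
from h import *
d=np.load("top0.npz"); W=d["W"]; 
def win(r,z0,z1):
    u0,u1,v0,v1=r; w=W[v0:v1,u0:u1].reshape(-1,3); return w[(w[:,2]>z0)&(w[:,2]<z1)]
def rect(p): 
    (c,s,a)=cv2.minAreaRect((p[:,:2]*1000).astype(np.float32)); return np.round(c,1),np.round(s,1),round(a,1)
w=win((100,160,280,340),-.1,.1); print("table z",np.median(w[:,2]))
for n,r in dict(p0=(276,312,176,214),p1=(311,345,178,212),p2=(345,380,177,212)).items():
    p=win(r,.009,.03)
    c=p[:,:2].mean(0); e=np.linalg.svd(p[:,:2]-c)[2][0]; t=(p[:,:2]-c)@e; o=(p[:,:2]-c)@[-e[1],e[0]]
    print(n,len(p),p[:,2].max(),rect(p),"ctr",c,"axis",e,"ends",t.min(),t.max(),"w-",np.ptp(o[t<-.03]),"w+",np.ptp(o[t>.03]))
for n,r in dict(m0=(266,306,138,176),m1=(304,345,138,176),bowl=(350,382,145,180),jar=(280,308,212,242),tile=(345,380,215,248)).items():
    p=win(r,.02 ,.12); h=np.percentile(p[:,2],95); q=p[p[:,2]>h-.008]; print(n,len(q),h,rect(q),q.mean(0))
p=win((175,275,155,255),.005,.02); print("board",rect(p),np.median(p[:,2]))
p=win((385,480,165,240),.05,.07); print("case rim",len(p),rect(p))
p=win((385,510,140,240),.1,.3); print("lid",p.min(0),p.max(0))
p=win((410,445,232,262),.03,.15); print("hasp",len(p),p.mean(0),p.min(0),p.max(0))
c=bot.sense
E
python3 m.py; python3 -c "
import cv2
a=cv2.imread('pics/top0.png')[130:270,170:510]; cv2.imwrite('pics/c0.png',cv2.resize(a,None,fx=2.35,fy=2.35,interpolation=2))"
```

```text
table z -4.6784852095942225e-05
p0 262 0.025453165642481165 (array([551.7, 105. ]), array([108.4,  29.7]), 36.8) ctr [0.55800894 0.10975595] axis [-0.80062    -0.59917244] ends -0.0463065269289042 0.062051747150157474 w- 0.02965167373251347 w+ 0.015653140959378017
p1 267 0.02458735806066766 (array([554.4,  -1.4]), array([108.9,  29.7]), 50.5) ctr [0.55861714 0.00405767] axis [-0.63826255 -0.76981876] ends -0.047531451082694846 0.06134559046359273 w- 0.029120324871014416 w+ 0.01609154358543354
p2 272 0.023805398830916594 (array([ 562.3, -110.5]), array([109.5,  29.9]), 40.8) ctr [ 0.56783883 -0.10515075] axis [-0.76581225 -0.64306422] ends -0.04716377377575897 0.06244445875438209 w- 0.02931774469105099 w+ 0.016222998711378767
m0 101 0.07099242311976799 (array([673.6, 124.8]), array([70.5, 63.6]), 72.8) [0.67213058 0.12230849 0.0682542 ]
m1 91 0.07153834273064304 (array([672.1,   7.4]), array([61.6, 71.1]), 55.0) [0.67689514 0.00540319 0.06886737]
bowl 115 0.03208898056987783 (array([ 664.3, -115.9]), array([66.8, 65.6]), 0.3) [ 0.66553961 -0.11639704  0.02843636]
jar 172 0.05381234942024994 (array([457.5, 104.3]), array([42.6, 42.8]), 1.4) [0.45777618 0.10468907 0.0497116 ]
tile 312 0.032503183533262966 (array([ 450.6, -111.2]), array([55.3, 54.5]), 70.5) [ 0.45062157 -0.11058981  0.0291862 ]
board (array([526.8, 325.2]), array([300.5, 320.3]), 2.9) 0.009997594361617828
case rim 763 (array([ 529.3, -320. ]), array([220.8, 207.2]), 82.1)
lid [ 0.61538606 -0.44529944  0.10002668] [ 0.67157968 -0.22532759  0.23263374]
hasp 212 [ 0.41722456 -0.30479004  0.0646502 ] [ 0.383866   -0.35194475  0.04589192] [ 0.4503232  -0.28108334  0.07810416]
```

View pics/c0.png

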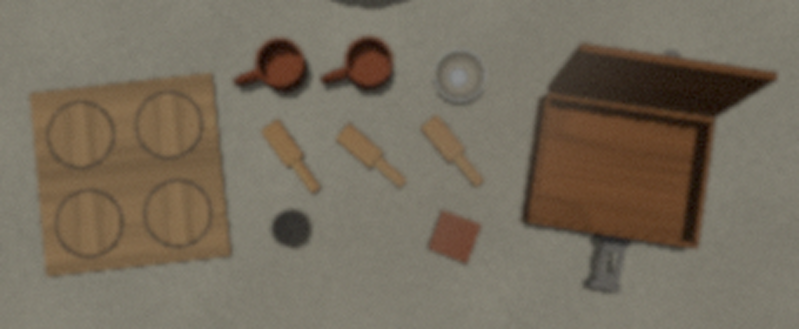

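```bash
cat > m2.py <<'E'
from m import *
from scipy.optimize import least_squares
print('----')
hsv=cv2.cvtColor(d["col"],cv2.COLOR_RGB2HSV)
# board
m=np.zeros(W.shape[:2],np.uint8); m[150:260,172:275]=((hsv[150:260,172:275,1]>70)&(abs(W[150:260,172:275,2]-.01)<.008))
m=cv2.morphologyEx(m,cv2.MORPH_OPEN,np.ones((5,5))); c,s,a=rect(W[m>0]); print("board",c,s,a)
# case rim
w=win((385,490,150,245),.055,.067)[:,:2]
for yaw in np.radians([-6,-7,-7.5,-8,-8.5,-9,-10]):
    R=np.array([[np.cos(yaw),-np.sin(yaw)],[np.sin(yaw),np.cos(yaw)]]); q=w@R
    q=q[(q[:,1]>np.percentile(q[:,1],1))]
    h=np.histogram(q[:,1],80); print(round(np.degrees(yaw),1),np.percentile(q,[1,99],0).round(4).tolist(), h[0].max())
yaw=np.radians(-8);R=np.array([[np.cos(yaw),-np.sin(yaw)],[np.sin(yaw),np.cos(yaw)]])
p=win((385,510,140,250),.03,.3); q=p.copy(); q[:,:2]=p[:,:2]@R
l=q[q[:,2]>.1]; print("lid x-z",np.polyfit(l[:,2],l[:,0],1),l[:,1].min(),l[:,1].max())
hx=q[(q[:,0]<q[:,0][q[:,2]>.055].min()+.09)&(abs(q[:,1]-np.median(l[:,1]))<.03)]
for x in np.arange(.40,.56,.008):
    k=hx[abs(hx[:,0]-x)<.004]; 
    if len(k): print(round(x,3),len(k),np.percentile(k[:,2],[10,50,90]).round(3),k[:,1].min().round(3),k[:,1].max().round(3))
# mugs: circle fit on rim
for r in ((266,306,138,176),(304,345,138,176)):
    p=win(r,.062,.075)[:,:2]
    f=least_squares(lambda t:np.abs(np.hypot(*(p-t).T)-.030)-.002*0,p.mean(0),loss='soft_l1',f_scale=.002).x
    g=win(r,.02,.06)[:,:2]; g=g[np.hypot(*(g-f).T)>.045]; g=g[np.hypot(*(g-f).T)<.075]
    v=g.mean(0)-f; print("mug",f,"handle dir deg",np.degrees(np.arctan2(v[1],v[0])),len(g),np.hypot(*(g-f).T).max())
E
python3 m2.py | sed -n '/----/,$p'
```

```text
----
board [527.  325.9] [248.5 250.2] 7.4
-6.0 [[0.4451, -0.3728], [0.6583, -0.1522]] 48
-7.0 [[0.4496, -0.3621], [0.6617, -0.1429]] 54
-7.5 [[0.4518, -0.357], [0.6635, -0.1383]] 55
-8.0 [[0.4539, -0.352], [0.6655, -0.1332]] 57
-8.5 [[0.4561, -0.347], [0.668, -0.1281]] 57
-9.0 [[0.4582, -0.3417], [0.6704, -0.1225]] 53
-10.0 [[0.4624, -0.3322], [0.6757, -0.1112]] 52
lid x-z [0.17316489 0.65184534] -0.3529969441151267 -0.13276271187585945
0.432 6 [0.056 0.059 0.061] -0.238 -0.225
0.44 26 [0.058 0.061 0.063] -0.258 -0.229
0.448 24 [0.059 0.063 0.065] -0.259 -0.228
0.456 15 [0.063 0.065 0.068] -0.258 -0.228
0.464 15 [0.065 0.067 0.069] -0.259 -0.229
0.472 21 [0.067 0.069 0.072] -0.257 -0.228
0.48 29 [0.069 0.073 0.075] -0.259 -0.228
0.488 35 [0.072 0.074 0.078] -0.26 -0.224
0.496 49 [0.057 0.06  0.063] -0.271 -0.212
0.504 8 [0.056 0.058 0.063] -0.269 -0.223
mug [0.67140926 0.12058435] handle dir deg 112.64608687226227 29 0.0669939000044763
mug [0.67509954 0.00558827] handle dir deg 111.27987948277591 27 0.06721007091629448
```

Two mugs and three paddles are located, and so are the case (0.538, -0.321, yaw -8°) and the board (0.527, 0.326, yaw about 7°). I'm starting with paddle 2.

Emit:
jog_arm --plan '[[[0.04, 0.048, -0.01, 0, 0, 2, 0.6], [0.08, 0.095, -0.02, 0, 0, 4, 0.6], [0.1, 0.119, -0.03, 0, 0, 5, 0.6], [0.12, 0.143, -0.04, 0, 0, 6, 0.6], [0.14, 0.167, -0.05, 0, 0, 7, 0.6], [0.16, 0.19, -0.06, 0, 0, 8, 0.6], [0.18, 0.214, -0.07, 0, 0, 9, 0.6], [0.2, 0.238, -0.08, 0, 0, 10, 0.6], [0.22, 0.262, -0.09, 0, 0, 12, 0.6], [0.24, 0.285, -0.1, 0, 0, 14.7, 0.6]]]' --grip_force 20

```text
time: 0.93
ee_pos: [0.4823, -0.2074, 0.138]
tcp_rot: [[0.756, 0.654, -0.001], [0.654, -0.756, 0.0], [-0.0, -0.001, -1.0]]
force: [-0.3, 0.1, -0.1]
grip_width: 0.0532
gripper_force: 0.0
```

Emit:
jog_arm --plan '[[[0.029, 0.034, 0, 0, 0, 0, 0.6], [0.058, 0.069, 0, 0, 0, 0, 0.6], [0.0866, 0.103, 0, 0, 0, 0, 0.6], [0.0866, 0.1035, 0, 0, 0, 0, 0.6], [0.0866, 0.1035, 0, 0, 0, 0, 0.6]]]'

```text
time: 1.35
ee_pos: [0.5692, -0.1033, 0.1381]
tcp_rot: [[0.755, 0.656, -0.001], [0.656, -0.755, 0.0], [-0.0, -0.001, -1.0]]
force: [0.0, -0.2, -0.4]
grip_width: 0.0529
gripper_force: 0.0
```

```bash
cat > st.py <<'E'
from h import *
s=bot.sense(); R=np.array(s["tcp_rot"])
print(round(s["time"],2),np.round(s["ee_pos"],4),"yaw",np.degrees(np.arctan2(R[1,1],R[0,1])).round(2),"tilt",np.round(R[:,2],3),"F",np.round(s["force"],1),"w",round(s["grip_width"],4),"q",np.round(s["q"],1))
E
python3 st.py
python3 - <<'E'
from h import *
c,W=cap("wrist"); save(c,"w1.png"); np.savez("w1.npz",W=W,col=c["color"])
print(c["hand_eye"],c["mtx"])
E
```

```text
1.35 [ 0.5692 -0.1033  0.1381] yaw -49.02 tilt [-0.001  0.    -1.   ] F [ 0.  -0.2 -0.4] w 0.0529 q [-22.   29.7  78.7   0.   71.7  27. ]
[[ 4.46693548e-04 -9.50578334e-01 -3.10484510e-01  7.99953475e-02]
 [ 9.99999825e-01  5.45294075e-04 -2.30772429e-04 -1.59332665e-03]
 [ 3.88672635e-04 -3.10484352e-01  9.50578411e-01 -1.45612825e-01]
 [ 0.00000000e+00  0.00000000e+00  0.00000000e+00  1.00000000e+00]] [[294.36781899   0.         317.9632499 ]
 [  0.         294.36781899 202.36310013]
 [  0.           0.           1.        ]]
```

View pics/w1.png

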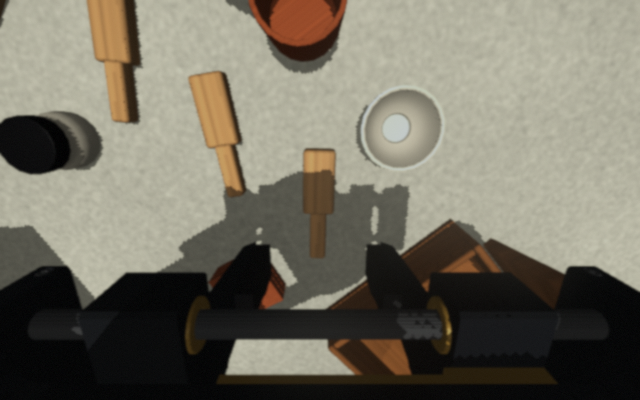

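The wrist view shows paddle 2 centred (col 318) between the fingers (cols 260 and 378) and aligned, so I can descend.

Emit:
jog_arm --plan '[[[0, -0.001, -0.04, 0, 0, 0, 0.6], [-0.001, -0.002, -0.08, 0, 0, 0, 0.6], [-0.001, -0.002, -0.11, 0, 0, 0, 0.6], [-0.001, -0.002, -0.133, 0, 0, 0, 0.6], [-0.001, -0.002, -0.133, 0, 0, 0, 0.6], [-0.001, -0.002, -0.133, 0, 0, 0, 0], [-0.001, -0.002, -0.133, 0, 0, 0, 0], [-0.001, -0.002, -0.133, 0, 0, 0, 0], [-0.001, -0.002, -0.133, 0, 0, 0, 0], [-0.001, -0.002, -0.133, 0, 0, 0, 0]]]' --grip_force 20

```text
time: 2.23
ee_pos: [0.5673, -0.1081, 0.0067]
tcp_rot: [[0.758, 0.653, 0.001], [0.653, -0.758, -0.001], [0.0, 0.001, -1.0]]
force: [-2.0, -2.7, 4.6]
grip_width: 0.0297
gripper_force: 20.0
```

Emit:
jog_arm --plan '[[[0, 0, 0, 0, 0, 0, 0], [0, 0, 0.03, 0, 0, 0, 0], [0, 0, 0.07, 0, 0, 0, 0], [0, 0, 0.11, 0, 0, 0, 0], [0, 0, 0.135, 0, 0, 0, 0], [-0.005, -0.03, 0.135, 0, 0, -7, 0], [-0.01, -0.07, 0.135, 0, 0, -14, 0], [-0.015, -0.11, 0.135, 0, 0, -21, 0], [-0.02, -0.15, 0.135, 0, 0, -28, 0], [-0.025, -0.19, 0.135, 0, 0, -35, 0]]]'

```text
time: 3.07
ee_pos: [0.5416, -0.2991, 0.141]
tcp_rot: [[0.995, 0.095, 0.0], [0.095, -0.995, 0.0], [0.0, 0.0, -1.0]]
force: [1.1, 1.2, -0.8]
grip_width: 0.0295
gripper_force: 20.0
```

```bash
python3 st.py
```

```text
3.07 [ 0.5416 -0.2991  0.141 ] yaw -84.56 tilt [ 0.  0. -1.] F [ 1.1  1.2 -0.8] w 0.0295 q [-39.9  33.2  71.5   0.   75.3  44.7]
```

Emit:
jog_arm --plan '[[[-0.004, -0.035, 0, 0, 0, -6.7, 0], [-0.008, -0.07, 0, 0, 0, -13.4, 0], [-0.008, -0.077, 0, 0, 0, -13.4, 0], [-0.0085, -0.077, -0.03, 0, 0, -13.4, 0], [-0.0085, -0.077, -0.07, 0, 0, -13.4, 0], [-0.0085, -0.077, -0.1, 0, 0, -13.4, 0], [-0.0085, -0.077, -0.124, 0, 0, -13.4, 0], [-0.0085, -0.077, -0.124, 0, 0, -13.4, 0], [-0.0085, -0.077, -0.124, 0, 0, -13.4, 0.45], [-0.0085, -0.077, -0.124, 0, 0, -13.4, 0.45]]]'

```text
time: 3.9
ee_pos: [0.5343, -0.3747, 0.0184]
tcp_rot: [[0.991, -0.132, 0.001], [-0.132, -0.991, -0.001], [0.002, 0.001, -1.0]]
force: [0.0, 0.4, 0.4]
grip_width: 0.0391
gripper_force: 0.0
```

Emit:
jog_arm --plan '[[[0, 0, 0, 0, 0, 0, 0.45], [0, 0, 0.04, 0, 0, 0, 0.45], [0, 0, 0.08, 0, 0, 0, 0.45], [0, 0, 0.124, 0, 0, 0, 0.45], [0.003, 0.041, 0.124, 0, 0, 7, 0.5], [0.006, 0.082, 0.124, 0, 0, 14, 0.6], [0.009, 0.123, 0.124, 0, 0, 21, 0.6], [0.012, 0.164, 0.124, 0, 0, 28, 0.6], [0.015, 0.205, 0.124, 0, 0, 35, 0.6], [0.018, 0.246, 0.124, 0, 0, 42, 0.6]]]'

```text
time: 4.73
ee_pos: [0.5516, -0.1266, 0.1424]
tcp_rot: [[0.822, 0.569, 0.002], [0.569, -0.822, -0.001], [0.001, 0.002, -1.0]]
force: [1.1, 0.9, 0.5]
grip_width: 0.0528
gripper_force: 0.0
```

```bash
python3 st.py
python3 - <<'E'
from h import *
c,W=cap("top"); save(c,"t2.png"); np.savez("t2.npz",W=W,col=c["color"])
a=cv2.imread('pics/t2.png')[130:270,170:510]; cv2.imwrite('pics/c2.png',cv2.resize(a,None,fx=2.35,fy=2.35,interpolation=2))
E
```

```text
4.73 [ 0.5516 -0.1266  0.1424] yaw -55.29 tilt [ 0.002 -0.001 -1.   ] F [1.1 0.9 0.5] w 0.0528 q [-24.9  28.3  80.6   0.   71.   30.4]
```

View pics/c2.png

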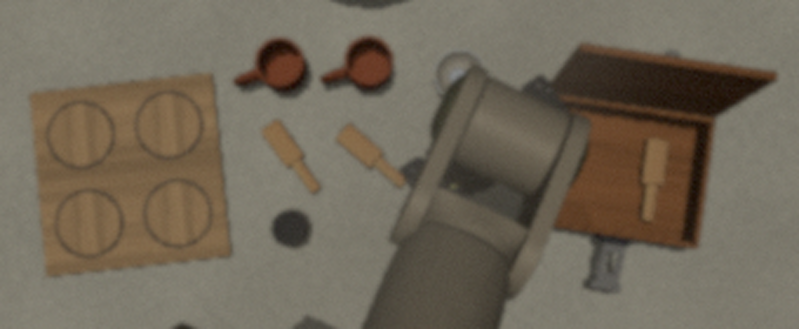

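Paddle 2 lies flat in the case (crop 655,180); nothing else has moved. Next is paddle 1.

Emit:
jog_arm --plan '[[[0.002, 0.04, 0, 0, 0, 6, 0.6], [0.004, 0.08, 0, 0, 0, 12, 0.6], [0.007, 0.115, 0, 0, 0, 15.8, 0.6], [0.0075, 0.131, 0, 0, 0, 15.8, 0.6], [0.0075, 0.131, -0.03, 0, 0, 15.8, 0.6], [0.0075, 0.131, -0.07, 0, 0, 15.8, 0.6], [0.0075, 0.131, -0.11, 0, 0, 15.8, 0.6], [0.0075, 0.131, -0.137, 0, 0, 15.8, 0.6], [0.0075, 0.131, -0.137, 0, 0, 15.8, 0.6], [0.0075, 0.131, -0.137, 0, 0, 15.8, 0.2]]]'

```text
time: 5.62
ee_pos: [0.5595, 0.0025, 0.0042]
tcp_rot: [[0.641, 0.768, 0.001], [0.768, -0.641, -0.0], [0.0, 0.0, -1.0]]
force: [1.0, -0.0, 0.6]
grip_width: 0.0481
gripper_force: 0.0
```

Emit:
jog_arm --plan '[[[0, 0, 0, 0, 0, 0, 0], [0, 0, 0, 0, 0, 0, 0], [0, 0, 0, 0, 0, 0, 0], [0, 0, 0, 0, 0, 0, 0], [0, 0, 0.03, 0, 0, 0, 0], [0, 0, 0.07, 0, 0, 0, 0], [0, 0, 0.11, 0, 0, 0, 0], [0, 0, 0.135, 0, 0, 0, 0], [-0.002, -0.03, 0.135, 0, 0, -7, 0], [-0.004, -0.07, 0.135, 0, 0, -14, 0]]]'

```text
time: 6.45
ee_pos: [0.5556, -0.0664, 0.141]
tcp_rot: [[0.808, 0.589, 0.004], [0.589, -0.808, -0.001], [0.003, 0.003, -1.0]]
force: [2.1, -0.4, -1.2]
grip_width: 0.0298
gripper_force: 20.0
```

Emit:
jog_arm --plan '[[[-0.002, -0.04, 0, 0, 0, -7, 0], [-0.004, -0.08, 0, 0, 0, -14, 0], [-0.006, -0.12, 0, 0, 0, -21, 0], [-0.008, -0.16, 0, 0, 0, -28, 0], [-0.01, -0.2, 0, 0, 0, -35, 0], [-0.012, -0.23, 0, 0, 0, -42, 0], [-0.014, -0.25, 0, 0, 0, -44.5, 0], [-0.014, -0.254, 0, 0, 0, -44.5, 0], [-0.014, -0.254, 0, 0, 0, -44.5, 0]]]'

```text
time: 7.2
ee_pos: [0.5408, -0.3225, 0.1385]
tcp_rot: [[0.989, -0.146, -0.0], [-0.146, -0.989, 0.0], [-0.0, -0.0, -1.0]]
force: [-0.0, 0.5, -0.8]
grip_width: 0.0298
gripper_force: 20.0
```

```bash
python3 st.py
```

```text
7.2 [ 0.5408 -0.3225  0.1385] yaw -98.37 tilt [-0.  0. -1.] F [-0.   0.5 -0.8] w 0.0298 q [-41.6  34.4  69.6   0.   76.   56.8]
```

Emit:
jog_arm --plan '[[[0, 0.004, -0.03, 0, 0, 0, 0], [0, 0.004, -0.07, 0, 0, 0, 0], [0, 0.004, -0.1, 0, 0, 0, 0], [0, 0.004, -0.122, 0, 0, 0, 0], [0, 0.004, -0.122, 0, 0, 0, 0], [0, 0.004, -0.122, 0, 0, 0, 0.42], [0, 0.004, -0.122, 0, 0, 0, 0.42], [0, 0.004, -0.122, 0, 0, 0, 0.42], [0, 0.004, -0.08, 0, 0, 0, 0.42], [0, 0.004, -0.04, 0, 0, 0, 0.42]]]'

```text
time: 8.03
ee_pos: [0.5406, -0.3168, 0.0997]
tcp_rot: [[0.989, -0.145, -0.002], [-0.145, -0.989, 0.002], [-0.002, -0.002, -1.0]]
force: [1.5, -1.2, 0.3]
grip_width: 0.0366
gripper_force: 0.0
```

Emit:
jog_arm --plan '[[[0, 0.005, 0.035, 0, 0, 0, 0.6], [0, 0.046, 0.04, 0, 0, 7, 0.6], [0.002, 0.087, 0.04, 0, 0, 14, 0.6], [0.004, 0.128, 0.04, 0, 0, 21, 0.6], [0.006, 0.169, 0.04, 0, 0, 28, 0.6], [0.008, 0.21, 0.04, 0, 0, 35, 0.6], [0.011, 0.251, 0.04, 0, 0, 42, 0.6], [0.014, 0.292, 0.04, 0, 0, 45.2, 0.6], [0.016, 0.333, 0.04, 0, 0, 45.2, 0.6], [0.017, 0.374, 0.04, 0, 0, 45.2, 0.6]]]'

```text
time: 8.87
ee_pos: [0.5582, 0.0586, 0.1404]
tcp_rot: [[0.8, 0.6, 0.003], [0.6, -0.8, -0.0], [0.002, 0.002, -1.0]]
force: [0.5, -0.1, 1.1]
grip_width: 0.0527
gripper_force: 0.0
```

```bash
python3 st.py
```

```text
8.87 [0.5582 0.0586 0.1404] yaw -53.11 tilt [ 0.003 -0.    -1.   ] F [ 0.5 -0.1  1.1] w 0.0527 q [-6.1 28.  81.5  0.  70.4 47. ]
```

Emit:
jog_arm --plan '[[[0, 0.04, -0.01, 0, 0, 0, 0.6], [0, 0.051, -0.04, 0, 0, 0, 0.6], [0, 0.051, -0.08, 0, 0, 0, 0.6], [0, 0.051, -0.11, 0, 0, 0, 0.6], [0, 0.051, -0.135, 0, 0, 0, 0.6], [0, 0.051, -0.135, 0, 0, 0, 0.6], [0, 0.051, -0.135, 0, 0, 0, 0], [0, 0.051, -0.135, 0, 0, 0, 0], [0, 0.051, -0.135, 0, 0, 0, 0], [0, 0.051, -0.135, 0, 0, 0, 0]]]'

```text
time: 9.7
ee_pos: [0.5586, 0.1075, 0.0048]
tcp_rot: [[0.8, 0.6, 0.002], [0.6, -0.8, 0.0], [0.001, 0.001, -1.0]]
force: [-0.3, 1.6, 4.3]
grip_width: 0.0294
gripper_force: 20.0
```

Emit:
jog_arm --plan '[[[0, 0, 0, 0, 0, 0, 0], [0, 0, 0.03, 0, 0, 0, 0], [0, 0, 0.07, 0, 0, 0, 0], [0, 0, 0.11, 0, 0, 0, 0], [0, 0, 0.135, 0, 0, 0, 0], [-0.001, -0.03, 0.135, 0, 0, -7, 0], [-0.002, -0.07, 0.135, 0, 0, -14, 0], [-0.003, -0.11, 0.135, 0, 0, -21, 0], [-0.004, -0.15, 0.135, 0, 0, -28, 0], [-0.005, -0.19, 0.135, 0, 0, -35, 0]]]'

```text
time: 10.53
ee_pos: [0.5527, -0.0843, 0.1391]
tcp_rot: [[1.0, 0.027, 0.0], [0.027, -1.0, -0.0], [0.0, 0.0, -1.0]]
force: [1.6, -0.1, -0.4]
grip_width: 0.0299
gripper_force: 20.0
```

Emit:
jog_arm --plan '[[[-0.001, -0.04, 0, 0, 0, -5, 0], [-0.002, -0.08, 0, 0, 0, -9.9, 0], [-0.003, -0.12, 0, 0, 0, -9.9, 0], [-0.004, -0.15, 0, 0, 0, -9.9, 0], [-0.004, -0.175, 0, 0, 0, -9.9, 0], [-0.004, -0.181, 0, 0, 0, -9.9, 0], [-0.004, -0.181, 0, 0, 0, -9.9, 0]]]'

```text
time: 11.12
ee_pos: [0.5488, -0.265, 0.1386]
tcp_rot: [[0.99, -0.142, -0.0], [-0.142, -0.99, 0.0], [-0.0, -0.0, -1.0]]
force: [-0.3, 0.8, -1.0]
grip_width: 0.0297
gripper_force: 20.0
```

```bash
python3 st.py
```

```text
11.12 [ 0.5488 -0.265   0.1386] yaw -98.18 tilt [-0.  0. -1.] F [-0.3  0.8 -1. ] w 0.0297 q [-36.9  32.5  73.3  -0.   74.2  61.3]
```

Emit:
jog_arm --plan '[[[0, 0.001, -0.03, 0, 0, 0, 0], [0, 0.001, -0.07, 0, 0, 0, 0], [0, 0.001, -0.1, 0, 0, 0, 0], [0, 0.001, -0.122, 0, 0, 0, 0], [0, 0.001, -0.122, 0, 0, 0, 0], [0, 0.001, -0.122, 0, 0, 0, 0.42], [0, 0.001, -0.122, 0, 0, 0, 0.42], [0, 0.001, -0.122, 0, 0, 0, 0.42], [0, 0.001, -0.08, 0, 0, 0, 0.42], [0, 0.001, -0.04, 0, 0, 0, 0.42]]]'

```text
time: 11.95
ee_pos: [0.5486, -0.2619, 0.0997]
tcp_rot: [[0.99, -0.14, -0.002], [-0.14, -0.99, 0.002], [-0.002, -0.001, -1.0]]
force: [0.8, -0.5, 0.6]
grip_width: 0.0369
gripper_force: 0.0
```

Emit:
jog_arm --plan '[[[0, 0, 0.04, 0, 0, 0, 0], [0, 0, 0.08, 0, 0, 0, 0], [0, 0, 0.12, 0, 0, 0, 0], [0, 0, 0.16, 0, 0, 0, 0], [0, 0, 0.2, 0, 0, 0, 0], [0.034, 0.002, 0.2, 0, 0, 0, 0], [0.068, 0.004, 0.2, 0, 0, 0, 0], [0.102, 0.006, 0.2, 0, 0, 0, 0], [0.136, 0.008, 0.2, 0, 0, 0, 0], [0.138, 0.009, 0.2, 0, 0, 0, 0]]]'

```text
time: 12.78
ee_pos: [0.6909, -0.2523, 0.2969]
tcp_rot: [[0.991, -0.137, 0.0], [-0.137, -0.991, 0.001], [-0.0, -0.001, -1.0]]
force: [-0.6, 0.2, -1.8]
grip_width: 0.0005
gripper_force: 0.0
```

```bash
python3 st.py
python3 - <<'E'
from h import *
c,W=cap("side"); save(c,"s3.png")
a=cv2.imread('pics/s3.png')[60:240,220:460]; cv2.imwrite('pics/s3c.png',cv2.resize(a,None,fx=3,fy=3,interpolation=2))
E
```

```text
12.78 [ 0.6909 -0.2523  0.2969] yaw -97.9 tilt [ 0.     0.001 -1.   ] F [-0.6  0.2 -1.8] w 0.0005 q [-29.3  42.2  28.4   0.  109.4  68.6]
```

View pics/s3c.png

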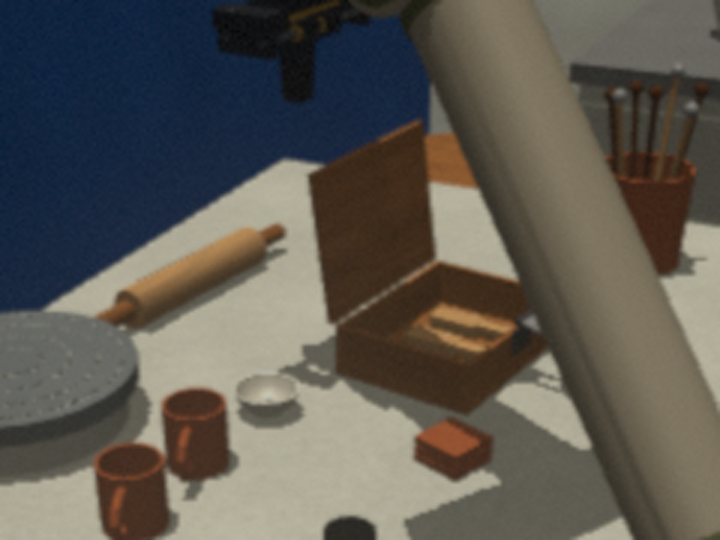

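Emit:
jog_arm --plan '[[[0, 0, -0.035, 0, 0, 0, 0], [0, 0, -0.07, 0, 0, 0, 0], [0, 0, -0.097, 0, 0, 0, 0], [0, 0, -0.097, 0, 0, 0, 0], [-0.012, 0.002, -0.097, 0, 0, 0, 0], [-0.027, 0.004, -0.092, 0, 0, 0, 0], [-0.038, 0.005, -0.087, 0, 0, 0, 0], [-0.038, 0.005, -0.087, 0, 0, 0, 0]]]'

```text
time: 13.5
ee_pos: [0.6481, -0.2489, 0.2168]
tcp_rot: [[0.99, -0.141, 0.005], [-0.141, -0.99, -0.003], [0.005, 0.002, -1.0]]
force: [-0.4, -0.4, 0.8]
grip_width: 0.0006
gripper_force: 0.0
```

```bash
python3 st.py
python3 - <<'E'
from h import *
c,W=cap("top"); np.savez("t4.npz",W=W,col=c["color"])
yaw=np.radians(-8);R=np.array([[np.cos(yaw),-np.sin(yaw)],[np.sin(yaw),np.cos(yaw)]])
Q=W.copy(); Q[...,:2]=(W[...,:2]-[.538,-.3206])@R
for y in range(-100,101,10): print(y,[ (lambda k: round(float(np.median(k))*1000) if len(k) else -1)(Q[...,2][(abs(Q[...,0]-x/1000)<.006)&(abs(Q[...,1]-y/1000)<.005)&(Q[...,2]<.08)]) for x in range(-60,61,15)])
E
```

```text
13.5 [ 0.6481 -0.2489  0.2168] yaw -98.09 tilt [ 0.005 -0.003 -1.   ] F [-0.4 -0.4  0.8] w 0.0006 q [-30.7  37.7  50.   -0.   92.   67.3]
-100 [16, 22, 21, 22, 23, 21, 20, 28, 26]
-90 [6, 7, 8, 7, 5, 8, 6, 4, -1]
-80 [7, 6, 7, 7, 6, 7, -1, -1, -1]
-70 [7, 6, 5, 7, 8, -1, -1, -1, -1]
-60 [6, 24, 23, 23, 23, -1, -1, -1, -1]
-50 [8, 23, 23, 24, -1, -1, -1, -1, -1]
-40 [7, 8, 7, -1, -1, -1, -1, -1, -1]
-30 [7, 6, 8, -1, -1, -1, -1, -1, -1]
-20 [-1, -1, -1, -1, -1, -1, -1, -1, -1]
-10 [-1, -1, -1, -1, -1, -1, -1, -1, -1]
0 [-1, -1, -1, -1, -1, -1, -1, -1, -1]
10 [-1, -1, -1, -1, -1, -1, -1, -1, -1]
20 [-1, -1, -1, -1, -1, -1, -1, -1, -1]
30 [-1, -1, -1, -1, -1, -1, -1, -1, -1]
40 [-1, -1, -1, -1, -1, -1, -1, -1, -1]
50 [-1, -1, -1, -1, -1, -1, -1, -1, -1]
60 [-1, -1, -1, -1, -1, -1, -1, -1, -1]
70 [-1, -1, -1, -1, -1, -1, -1, -1, -1]
80 [-1, -1, -1, -1, -1, -1, -1, -1, -1]
90 [-1, -1, -1, -1, -1, -1, -1, -1, -1]
100 [-1, -1, -1, -1, -1, -1, -1, -1, -1]
```

Emit:
jog_arm --plan '[[[-0.015, 0.002, -0.006, 0, 0, 0, 0], [-0.034, 0.005, -0.009, 0, 0, 0, 0], [-0.052, 0.007, -0.015, 0, 0, 0, 0], [-0.07, 0.01, -0.022, 0, 0, 0, 0], [-0.087, 0.012, -0.033, 0, 0, 0, 0], [-0.103, 0.0145, -0.044, 0, 0, 0, 0], [-0.117, 0.0165, -0.058, 0, 0, 0, 0], [-0.117, 0.0165, -0.058, 0, 0, 0, 0]]]'

```text
time: 14.22
ee_pos: [0.5304, -0.2315, 0.153]
tcp_rot: [[0.99, -0.141, -0.003], [-0.141, -0.99, 0.002], [-0.003, -0.001, -1.0]]
force: [-0.2, 0.6, -0.6]
grip_width: 0.0004
gripper_force: 0.0
```

```bash
python3 st.py
python3 - <<'E'
from h import *
c,W=cap("side"); save(c,"s5.png")
a=cv2.imread('pics/s5.png')[60:240,220:460]; cv2.imwrite('pics/s5c.png',cv2.resize(a,None,fx=3,fy=3,interpolation=2))
E
```

```text
14.22 [ 0.5304 -0.2315  0.153 ] yaw -98.08 tilt [-0.003  0.002 -1.   ] F [-0.2  0.6 -0.6] w 0.0004 q [-35.3  28.9  77.4  -0.   73.9  62.8]
```

View pics/s5c.png

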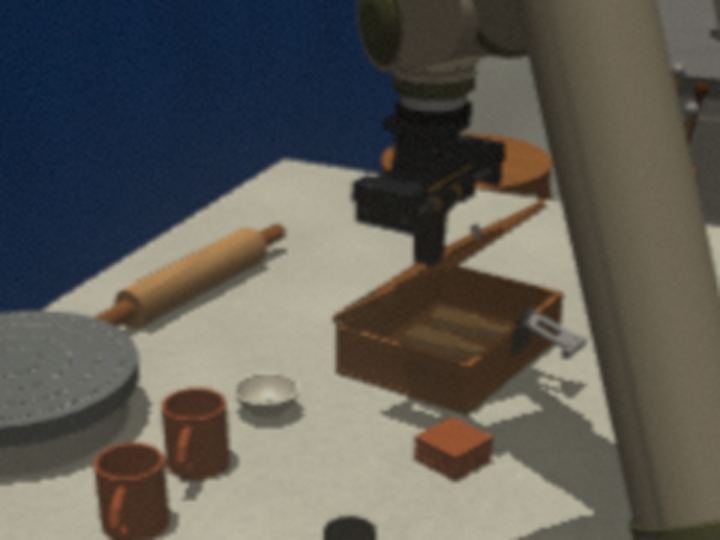

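The side view shows the lid pushed down to about 35° with the finger on it. I'm continuing down to shut.

Emit:
jog_arm --plan '[[[-0.013, 0.002, -0.013, 0, 0, 0, 0], [-0.023, 0.003, -0.03, 0, 0, 0, 0], [-0.033, 0.004, -0.048, 0, 0, 0, 0], [-0.038, 0.005, -0.06, 0, 0, 0, 0], [-0.042, 0.006, -0.07, 0, 0, 0, 0], [-0.044, 0.006, -0.077, 0, 0, 0, 0], [-0.044, 0.006, -0.082, 0, 0, 0, 0], [-0.044, 0.006, -0.084, 0, 0, 0, 0], [-0.044, 0.006, -0.084, 0, 0, 0, 0]]]'

```text
time: 15.02
ee_pos: [0.4891, -0.2266, 0.0709]
tcp_rot: [[0.99, -0.14, 0.001], [-0.14, -0.99, -0.001], [0.001, 0.001, -1.0]]
force: [-1.4, 0.9, 4.7]
grip_width: 0.0004
gripper_force: 2.6
```

```bash
python3 st.py
```

```text
15.02 [ 0.4891 -0.2266  0.0709] yaw -98.02 tilt [ 0.001 -0.001 -1.   ] F [-1.4  0.9  4.7] w 0.0004 q [-37.4  31.2  89.8  -0.   59.   60.6]
```

Emit:
jog_arm --plan '[[[0, 0, -0.003, 0, 0, 0, 0], [0, 0, -0.005, 0, 0, 0, 0], [0, 0, -0.005, 0, 0, 0, 0]]]'

```text
time: 15.27
ee_pos: [0.4893, -0.2267, 0.0704]
tcp_rot: [[0.99, -0.139, 0.004], [-0.139, -0.99, -0.004], [0.004, 0.003, -1.0]]
force: [-16.6, 9.9, 49.9]
grip_width: 0.0006
gripper_force: 25.0
```

Emit:
jog_arm --plan '[[[0, 0, 0.04, 0, 0, 0, 0], [0, 0, 0.08, 0, 0, 0, 0], [-0.035, -0.02, 0.085, 0, 0, 0, 0.5], [-0.07, -0.04, 0.085, 0, 0, 0, 0.7], [-0.1, -0.06, 0.085, 0, 0, 0, 0.7], [-0.1, -0.073, 0.085, 0, 0, 0, 0.7], [-0.1, -0.073, 0.085, 0, 0, 0, 0.7]]]'

```text
time: 15.85
ee_pos: [0.3882, -0.3019, 0.1507]
tcp_rot: [[0.99, -0.143, 0.002], [-0.143, -0.99, -0.002], [0.002, 0.002, -1.0]]
force: [0.5, 0.5, -0.3]
grip_width: 0.0315
gripper_force: 0.0
```

```bash
python3 st.py
python3 - <<'E'
from h import *
c,W=cap("wrist"); save(c,"w6.png"); np.savez("w6.npz",W=W,col=c["color"])
yaw=np.radians(-8);R=np.array([[np.cos(yaw),-np.sin(yaw)],[np.sin(yaw),np.cos(yaw)]])
Q=W.copy(); Q[...,:2]=(W[...,:2]-[.538,-.3206])@R
q=Q.reshape(-1,3); 
for x in range(-165,90,10):
    k=q[(abs(q[:,0]-x/1000)<.005)&(abs(q[:,1])<.05)&(q[:,2]>.02)&(q[:,2]<.12)]
    if len(k): k2=k[k[:,2]>.03]; print(x,len(k2),np.median(k[:,2]).round(4),np.percentile(k[:,1],[1,99]).round(3))
E
```

```text
15.85 [ 0.3882 -0.3019  0.1507] yaw -98.24 tilt [ 0.002 -0.002 -1.   ] F [ 0.5  0.5 -0.3] w 0.0315 q [-51.7  21.1  91.7  -0.   67.1  46.6]
-155 302 0.0575 [-0.02   0.018]
-145 439 0.0601 [-0.02   0.018]
-135 343 0.0629 [-0.015  0.014]
-125 230 0.066 [-0.016  0.014]
-115 241 0.0688 [-0.016  0.014]
-105 455 0.0716 [-0.015  0.014]
-95 627 0.0757 [-0.018  0.017]
-85 1551 0.07 [-0.049  0.049]
-75 1950 0.0701 [-0.049  0.049]
-65 1996 0.0703 [-0.049  0.049]
-55 2117 0.0701 [-0.049  0.049]
-45 2177 0.0702 [-0.049  0.049]
-35 2313 0.0702 [-0.049  0.049]
-25 2430 0.0701 [-0.049  0.049]
-15 2525 0.0702 [-0.049  0.049]
-5 1382 0.0701 [-0.049  0.049]
```

View pics/w6.png

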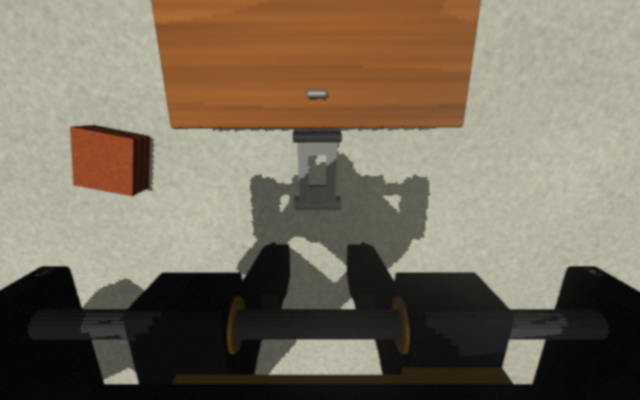

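The lid is shut flat: its top is at 0.070 m all along. The hasp bar (wrist px 318,203) is at about (0.389, -0.301, 0.056), with the hasp at about 3.43 rad. I'll pinch the bar by its ends and lead it round.

Emit:
jog_arm --plan '[[[0, 0, -0.01, 0, 0, 0, 0.75], [0, 0, -0.02, 0, 0, 0, 0.75], [0.0005, 0.001, -0.02, 0, 0, 0, 0.75], [0.0005, 0.001, -0.02, 0, 0, 0, 0.75], [0.0005, 0.001, -0.05, 0, 0, 0, 0.75], [0.0005, 0.001, -0.08, 0, 0, 0, 0.75], [0.0005, 0.001, -0.103, 0, 0, 0, 0.75], [0.0005, 0.001, -0.103, 0, 0, 0, 0.75], [0.0005, 0.001, -0.103, 0, 0, 0, 0.3], [0.0005, 0.001, -0.103, 0, 0, 0, 0.3]]]' --grip_force 15

```text
time: 16.73
ee_pos: [0.3896, -0.2985, 0.0482]
tcp_rot: [[0.99, -0.139, 0.001], [-0.139, -0.99, -0.002], [0.002, 0.002, -1.0]]
force: [0.3, -0.8, -0.1]
grip_width: 0.0547
gripper_force: 0.0
```

Emit:
jog_arm --plan '[[[0, 0, 0, 0, 0, 0, 0.3], [0, 0, 0, 0, 0, 0, 0.3], [0, 0, 0, 0, 0, 0, 0.3]]]'

```text
time: 16.98
ee_pos: [0.3891, -0.3012, 0.0483]
tcp_rot: [[0.99, -0.139, 0.002], [-0.139, -0.99, -0.007], [0.003, 0.007, -1.0]]
force: [-5.7, -12.4, -0.2]
grip_width: 0.0398
gripper_force: 15.0
```

```bash
python3 st.py
```

```text
16.98 [ 0.3891 -0.3012  0.0483] yaw -98.01 tilt [ 0.002 -0.007 -1.   ] F [ -5.7 -12.4  -0.2] w 0.0398 q [-51.5  29.6  98.8  -0.2  51.2  46.7]
```

Emit:
jog_arm --plan '[[[-0.0025, -0.001, 0.0176, 0, 0, 0, 0.3], [-0.0004, -0.001, 0.0336, 0, 0, 0, 0.3], [0.0057, -0.0018, 0.0486, 0, 0, 0, 0.3], [0.0155, -0.0032, 0.0614, 0, 0, 0, 0.3], [0.0282, -0.005, 0.0713, 0, 0, 0, 0.3], [0.0431, -0.0071, 0.0775, 0, 0, 0, 0.3], [0.0589, -0.0093, 0.0796, 0, 0, 0, 0.3], [0.0589, -0.0093, 0.0796, 0, 0, 0, 0.3]]]'

```text
time: 17.65
ee_pos: [0.4502, -0.3099, 0.1297]
tcp_rot: [[0.99, -0.139, 0.005], [-0.139, -0.99, -0.008], [0.006, 0.007, -1.0]]
force: [-1.3, -3.4, 16.3]
grip_width: 0.0395
gripper_force: 15.0
```

```bash
python3 st.py
```

```text
17.65 [ 0.4502 -0.3099  0.1297] yaw -98.01 tilt [ 0.005 -0.008 -1.   ] F [-1.3 -3.4 16.3] w 0.0395 q [-46.9  27.2  85.   -0.1  67.3  51.1]
```

Emit:
jog_arm --plan '[[[0.0155, -0.0022, -0.0025, 0, 0, 0, 0.3], [0.0303, -0.0043, -0.009, 0, 0, 0, 0.3], [0.0428, -0.0061, -0.019, 0, 0, 0, 0.3], [0.0526, -0.0075, -0.032, 0, 0, 0, 0.3], [0.058, -0.0082, -0.044, 0, 0, 0, 0.3], [0.0595, -0.0084, -0.05, 0, 0, 0, 0.3], [0.0595, -0.0084, -0.05, 0, 0, 0, 0.6], [0.0595, -0.0084, -0.05, 0, 0, 0, 0.7], [0.0595, -0.0084, -0.05, 0, 0, 0, 0.7]]]'

```text
time: 18.4
ee_pos: [0.507, -0.3156, 0.0771]
tcp_rot: [[0.99, -0.14, 0.0], [-0.14, -0.99, -0.0], [0.0, 0.0, -1.0]]
force: [-0.0, -0.2, -1.0]
grip_width: 0.0575
gripper_force: 0.0
```

```bash
python3 st.py
```

```text
18.4 [ 0.507  -0.3156  0.0771] yaw -98.04 tilt [ 0. -0. -1.] F [-0.  -0.2 -1. ] w 0.0575 q [-43.3  35.3  79.6   0.   65.1  54.8]
```

Emit:
jog_arm --plan '[[[0, 0, 0.03, 0, 0, 0, 0.7], [0, 0, 0.05, 0, 0, 0, 0], [0.002, -0.004, 0.05, 0, 0, 0, 0], [0.002, -0.004, 0.05, 0, 0, 0, 0], [0.002, -0.004, 0.05, 0, 0, 0, 0], [0.002, -0.004, 0.05, 0, 0, 0, 0], [0.002, -0.004, 0.05, 0, 0, 0, 0], [0.002, -0.004, 0.03, 0, 0, 0, 0], [0.002, -0.004, 0.015, 0, 0, 0, 0], [0.002, -0.004, 0.008, 0, 0, 0, 0]]]'

```text
time: 19.23
ee_pos: [0.5085, -0.3193, 0.0825]
tcp_rot: [[0.99, -0.14, -0.002], [-0.14, -0.99, 0.002], [-0.002, -0.001, -1.0]]
force: [-5.0, -0.2, 36.7]
grip_width: 0.004
gripper_force: 20.6
```

Emit:
jog_arm --plan '[[[0, 0, -0.003, 0, 0, 0, 0], [0, 0, -0.006, 0, 0, 0, 0], [0, 0, -0.006, 0, 0, 0, 0]]]'

```text
time: 19.48
ee_pos: [0.5091, -0.3203, 0.0826]
tcp_rot: [[0.99, -0.14, 0.002], [-0.14, -0.99, -0.003], [0.002, 0.003, -1.0]]
force: [-10.1, 6.1, 31.8]
grip_width: 0.001
gripper_force: 15.9
```

```bash
python3 st.py
```

```text
19.48 [ 0.5091 -0.3203  0.0826] yaw -98.02 tilt [ 0.002 -0.003 -1.   ] F [-10.1   6.1  31.8] w 0.001 q [-43.4  35.3  78.6  -0.1  66.   54.6]
```

Emit:
jog_arm --plan '[[[0, 0, 0.04, 0, 0, 0, 0.3], [0, 0, 0.08, 0, 0, 0, 0.6], [-0.035, 0, 0.1, 0, 0, 0, 1], [-0.07, 0, 0.1, 0, 0, 0, 1], [-0.1, 0, 0.1, 0, 0, 0, 1], [-0.1, 0, 0.1, 0, 0, 0, 1]]]'

```text
time: 19.98
ee_pos: [0.4053, -0.3192, 0.1787]
tcp_rot: [[0.99, -0.142, -0.002], [-0.142, -0.99, 0.001], [-0.002, -0.001, -1.0]]
force: [-0.4, -1.0, 0.4]
grip_width: 0.0384
gripper_force: 0.0
```

```bash
python3 st.py
python3 - <<'E'
from h import *
c,W=cap("wrist"); save(c,"w7.png"); np.savez("w7.npz",W=W,col=c["color"])
yaw=np.radians(-8);R=np.array([[np.cos(yaw),-np.sin(yaw)],[np.sin(yaw),np.cos(yaw)]])
Q=W.copy(); Q[...,:2]=(W[...,:2]-[.538,-.3206])@R
q=Q.reshape(-1,3)
for x in range(-95,10,6):
    k=q[(abs(q[:,0]-x/1000)<.003)&(abs(q[:,1])<.013)&(q[:,2]>.05)&(q[:,2]<.12)]
    l=q[(abs(q[:,0]-x/1000)<.003)&(abs(q[:,1])>.03)&(abs(q[:,1])<.05)&(q[:,2]>.05)&(q[:,2]<.12)]
    if len(l): print(x,np.percentile(k[:,2],[5,50,95]).round(4),np.median(l[:,2]).round(4))
c,W=cap("top"); save(c,"t7.png"); np.savez("top0.npz",W=W,col=c["color"])
cv2.imwrite('pics/c7.png',np.vstack([cv2.resize(cv2.imread('pics/t7.png')[130:270,170:510],(680,280)),cv2.imread('pics/w7.png')[:250]@np.eye(3) if 0 else cv2.resize(cv2.imread('pics/w7.png')[:250],(680,265))]))
E
python3 m2.py | grep -E "mug|bowl|jar|tile"
```

```text
19.98 [ 0.4053 -0.3192  0.1787] yaw -98.16 tilt [-0.002  0.001 -1.   ] F [-0.4 -1.   0.4] w 0.0384 q [-51.4  21.6  85.4  -0.1  73.2  46.8]
-89 [0.0738 0.075  0.0769] 0.0693
-83 [0.0735 0.0748 0.0757] 0.0702
-77 [0.0695 0.0716 0.0756] 0.0702
-71 [0.0693 0.072  0.0757] 0.0703
-65 [0.0698 0.0752 0.086 ] 0.0701
-59 [0.0695 0.0736 0.0842] 0.0701
-53 [0.0695 0.0741 0.076 ] 0.0702
-47 [0.0735 0.0747 0.0755] 0.0702
-41 [0.0734 0.0747 0.0757] 0.0701
-35 [0.0746 0.0811 0.0831] 0.0702
-29 [0.0797 0.0819 0.0833] 0.0702
-23 [0.069  0.0703 0.0776] 0.0701
-17 [0.0691 0.0702 0.0714] 0.0701
-11 [0.0691 0.0702 0.0714] 0.0701
-5 [0.069  0.0702 0.0713] 0.0701
1 [0.0691 0.0701 0.0715] 0.0701
7 [0.069  0.0701 0.0714] 0.0702m.py:10: RuntimeWarning: Mean of empty slice.
  c=p[:,:2].mean(0); e=np.linalg.svd(p[:,:2]-c)[2][0]; t=(p[:,:2]-c)@e; o=(p[:,:2]-c)@[-e[1],e[0]]
  ret = um.true_divide(
Traceback (most recent call last):
  File "m2.py", line 1, in <module>
    from m import *
  File "m.py", line 11, in <module>
    print(n,len(p),p[:,2].max(),rect(p),"ctr",c,"axis",e,"ends",t.min(),t.max(),"w-",np.ptp(o[t<-.03]),"w+",np.ptp(o[t>.03]))
                   ~~~~~~~~~~^^
ValueError: zero-size array to reduction operation maximum which has no identity
```

View pics/c7.png

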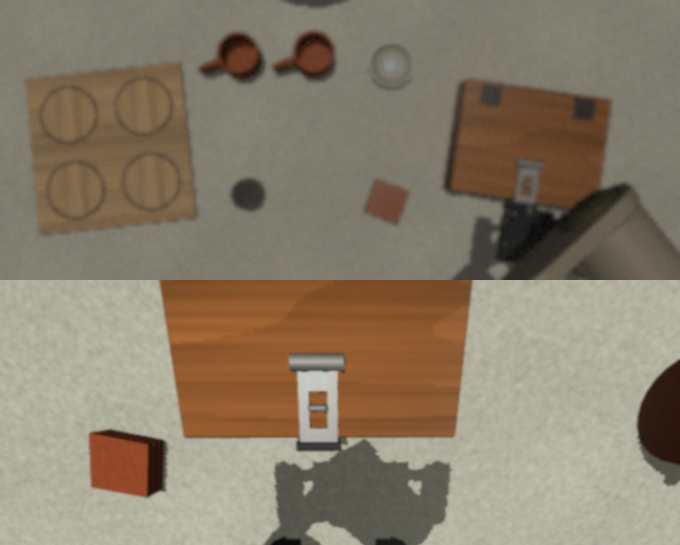

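The hasp lies flat at 0.075 m with its slot over the catch, and the lid is level. The mugs look unmoved. Next I'll turn the tool towards the mugs and look closer.

Emit:
jog_arm --plan '[[[0, 0.02, 0.02, 0, 0, 7, 1], [0.005, 0.045, 0.02, 0, 0, 14, 1], [0.01, 0.07, 0.02, 0, 0, 21, 1], [0.02, 0.095, 0.02, 0, 0, 28, 1], [0.035, 0.12, 0.02, 0, 0, 35, 1], [0.05, 0.145, 0.02, 0, 0, 42, 1], [0.07, 0.165, 0.02, 0, 0, 49, 1], [0.09, 0.185, 0.02, 0, 0, 56, 1], [0.11, 0.2, 0.02, 0, 0, 63, 1], [0.13, 0.215, 0.02, 0, 0, 70, 1]]]'

```text
time: 20.92
ee_pos: [0.541, -0.1029, 0.198]
tcp_rot: [[0.463, 0.886, 0.0], [0.886, -0.463, 0.0], [0.0, -0.0, -1.0]]
force: [-0.1, 0.7, 0.6]
grip_width: 0.0879
gripper_force: 0.0
```

Emit:
jog_arm --plan '[[[0.02, 0.007, 0, 0, 0, 7, 1], [0.04, 0.014, 0, 0, 0, 14, 1], [0.06, 0.021, 0, 0, 0, 21, 1], [0.08, 0.028, 0, 0, 0, 28, 1], [0.1, 0.035, 0, 0, 0, 35, 1], [0.12, 0.04, 0, 0, 0, 42, 1], [0.14, 0.044, 0, 0, 0, 49, 1], [0.145, 0.044, 0, 0, 0, 49.6, 1], [0.145, 0.044, 0, 0, 0, 49.6, 1]]]'

```text
time: 21.67
ee_pos: [0.6852, -0.0599, 0.1969]
tcp_rot: [[-0.367, 0.93, -0.001], [0.93, 0.367, 0.0], [0.001, -0.001, -1.0]]
force: [0.3, -0.1, 0.6]
grip_width: 0.0881
gripper_force: 0.0
```

```bash
python3 st.py
cat > mug.py <<'E'
from h import *
import sys
from scipy.optimize import least_squares
def mugs(W,zr=.0,guess=[(.672,.121),(.675,.0056)]):
    for g in guess:
        g=np.array(g); q=W.reshape(-1,3); q=q[np.hypot(*(q[:,:2]-g).T)<.08]
        p=q[(q[:,2]>zr+.064)&(q[:,2]<zr+.075)][:,:2]
        if len(p)<30: print("few",g,len(p)); continue
        f=least_squares(lambda t:np.abs(np.hypot(*(p-t).T)-.030),p.mean(0),loss='soft_l1',f_scale=.002).x
        h=q[(q[:,2]>zr+.015)&(q[:,2]<zr+.064)]; r=np.hypot(*(h[:,:2]-f).T); h=h[(r>.045)&(r<.072),:2]
        v=h.mean(0)-f if len(h) else [0,0]; print("mug",f.round(4),len(p),"handle",np.degrees(np.arctan2(v[1],v[0])).round(1),len(h))
if __name__=="__main__":
    for n in sys.argv[1:]: 
        c,W=cap(n); save(c,n+"_%d.png"%int(bot.sense()["time"]*10)); print(n); mugs(W)
E
python3 mug.py wrist top
```

```text
21.67 [ 0.6852 -0.0599  0.1969] yaw 21.51 tilt [-0.001  0.    -1.   ] F [ 0.3 -0.1  0.6] w 0.0881 q [-14.8  37.7  53.1   0.   89.3 -36.3]
wrist
mug [0.6682 0.1199] 588 handle -104.3 262
mug [0.6717 0.0054] 1029 handle 110.5 286
top
mug [0.6717 0.1202] 91 handle -180.0 64
few [0.675  0.0056] 23
```

Emit:
jog_arm --plan '[[[-0.006, 0.032, 0, 0, 0, 0, 1], [-0.0125, 0.065, 0, 0, 0, 0, 1], [-0.0125, 0.065, 0, 0, 0, 0, 1], [-0.0125, 0.065, -0.04, 0, 0, 0, 1], [-0.0125, 0.065, -0.08, 0, 0, 0, 1], [-0.0125, 0.065, -0.12, 0, 0, 0, 1], [-0.0125, 0.065, -0.15, 0, 0, 0, 1], [-0.0125, 0.065, -0.175, 0, 0, 0, 1], [-0.0125, 0.065, -0.175, 0, 0, 0, 1], [-0.0125, 0.065, -0.175, 0, 0, 0, 0.5]]]'

```text
time: 22.6
ee_pos: [0.6711, 0.0039, 0.0234]
tcp_rot: [[-0.366, 0.931, -0.001], [0.931, 0.366, 0.0], [0.001, -0.001, -1.0]]
force: [0.0, -0.6, 0.5]
grip_width: 0.0831
gripper_force: 0.0
```

Emit:
jog_arm --plan '[[[0, 0, 0, 0, 0, 0, 0.5], [0, 0, 0, 0, 0, 0, 0.5], [0, 0, 0, 0, 0, 0, 0.5], [0, 0, 0, 0, 0, 0, 0.5], [0, 0, 0, 0, 0, 0, 0.5]]]'

```text
time: 23.02
ee_pos: [0.6726, 0.0041, 0.0255]
tcp_rot: [[-0.367, 0.93, 0.004], [0.93, 0.367, -0.001], [-0.002, 0.003, -1.0]]
force: [-0.9, 0.2, 7.0]
grip_width: 0.0628
gripper_force: 14.9
```

```bash
python3 st.py
```

```text
23.02 [0.6726 0.0041 0.0255] yaw 21.55 tilt [ 0.004 -0.001 -1.   ] F [-0.9  0.2  7. ] w 0.0628 q [ -9.7  45.1  68.3   0.   66.4 -31.3]
```

Emit:
jog_arm --plan '[[[0, 0, 0.03, 0, 0, 0, 0.5], [0, 0, 0.07, 0, 0, 0, 0.5], [0, 0, 0.11, 0, 0, 0, 0.5], [-0.01, 0.012, 0.12, 0, 0, 0, 0.5], [-0.03, 0.038, 0.12, 0, 0, 0, 0.5], [-0.055, 0.07, 0.12, 0, 0, 0, 0.5], [-0.08, 0.102, 0.12, 0, 0, 0, 0.5], [-0.105, 0.134, 0.12, 0, 0, 0, 0.5], [-0.13, 0.166, 0.12, 0, 0, 0, 0.5], [-0.155, 0.198, 0.12, 0, 0, 0, 0.5]]]'

```text
time: 23.85
ee_pos: [0.5149, 0.2034, 0.1437]
tcp_rot: [[-0.367, 0.93, 0.0], [0.93, 0.367, -0.0], [-0.0, 0.0, -1.0]]
force: [1.3, 0.6, -2.6]
grip_width: 0.0622
gripper_force: 14.9
```

Emit:
jog_arm --plan '[[[-0.02, 0.025, 0, 0, 0, 0, 0.5], [-0.035, 0.045, 0, 0, 0, 0, 0.5], [-0.043, 0.057, 0, 0, 0, 0, 0.5], [-0.043, 0.057, 0, 0, 0, 0, 0.5], [-0.043, 0.057, 0, 0, 0, 0, 0.5]]]'

```text
time: 24.27
ee_pos: [0.4733, 0.2595, 0.1437]
tcp_rot: [[-0.369, 0.93, 0.0], [0.93, 0.369, -0.0], [-0.0, 0.0, -1.0]]
force: [-0.4, 0.1, -3.0]
grip_width: 0.0623
gripper_force: 14.9
```

```bash
python3 st.py
python3 - <<'E'
from h import *
c,W=cap("wrist"); save(c,"w8.png")
E
```

```text
24.27 [0.4733 0.2595 0.1437] yaw 21.64 tilt [ 0. -0. -1.] F [-0.4  0.1 -3. ] w 0.0623 q [16.2 25.9 84.7 -0.  69.4 -5.5]
```

View pics/w8.png

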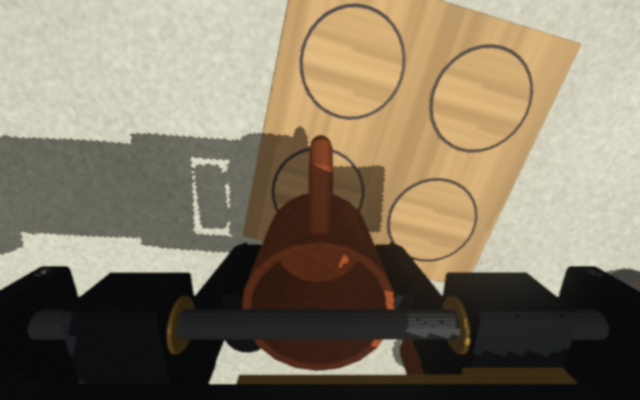

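The wrist view shows the mug held upright, with board rings at about (352,61), (481,98), (318,188) and (432,220). I'll check their world positions.

Run:
```python
from h import *
s=bot.sense(); c=bot.capture("wrist"); K=c["mtx"]; H=c["hand_eye"]; R=s["tcp_rot"]; p=s["ee_pos"]
for u,v in((352,61),(481,98),(318,190),(432,220)):
    d=R@(H[:3,:3]@np.linalg.solve(K,[u,v,1])); o=R@H[:3,3]+p; print((o+d*(.01-o[2])/d[2]).round(4))
```

```text
[0.4562 0.38   0.01  ]
[0.5755 0.3949 0.01  ]
[0.4714 0.2619 0.01  ]
[0.5909 0.2751 0.01  ]
```

Emit:
jog_arm --plan '[[[0, 0, -0.03, 0, 0, 0, 0.5], [0, 0, -0.06, 0, 0, 0, 0.5], [0, 0, -0.085, 0, 0, 0, 0.5], [0, 0, -0.1, 0, 0, 0, 0.5], [0, 0, -0.106, 0, 0, 0, 0.5], [0, 0, -0.107, 0, 0, 0, 0.5], [0, 0, -0.107, 0, 0, 0, 0.5]]]'

```text
time: 24.95
ee_pos: [0.4744, 0.2588, 0.0367]
tcp_rot: [[-0.367, 0.93, 0.001], [0.93, 0.367, 0.0], [-0.0, 0.001, -1.0]]
force: [0.1, -0.7, -1.7]
grip_width: 0.0622
gripper_force: 14.9
```

```bash
python3 st.py
```

```text
24.95 [0.4744 0.2588 0.0367] yaw 21.5 tilt [ 0.001  0.    -1.   ] F [ 0.1 -0.7 -1.7] w 0.0622 q [16.1 34.2 91.4 -0.  54.4 -5.4]
```

Emit:
jog_arm --plan '[[[0, 0, -0.001, 0, 0, 0, 0.9], [0, 0, -0.001, 0, 0, 0, 1], [0, 0, -0.001, 0, 0, 0, 1], [0, 0, -0.001, 0, 0, 0, 1], [0, 0, -0.001, 0, 0, 0, 1], [0, 0, 0.02, 0, 0, 0, 1], [0, 0, 0.06, 0, 0, 0, 1], [0, 0, 0.1, 0, 0, 0, 1], [0, 0, 0.14, 0, 0, 0, 1], [0.01, -0.01, 0.16, 0, 0, 0, 1]]]'

```text
time: 25.78
ee_pos: [0.4834, 0.2506, 0.2015]
tcp_rot: [[-0.369, 0.929, 0.006], [0.929, 0.369, 0.002], [-0.0, 0.006, -1.0]]
force: [0.2, -0.2, -0.3]
grip_width: 0.0878
gripper_force: 0.0
```

Emit:
jog_arm --plan '[[[0.028, -0.026, 0, 0, 0, 0, 1], [0.056, -0.052, 0, 0, 0, 0, 1], [0.084, -0.078, 0, 0, 0, 0, 1], [0.112, -0.104, 0, 0, 0, 0, 1], [0.14, -0.13, 0, 0, 0, 0, 1], [0.168, -0.156, 0, 0, 0, 0, 1], [0.196, -0.182, 0, 0, 0, 0, 1], [0.2, -0.19, 0, 0, 0, 0, 1], [0.2, -0.19, 0, 0, 0, 0, 1]]]'

```text
time: 26.53
ee_pos: [0.6846, 0.0568, 0.1953]
tcp_rot: [[-0.365, 0.931, -0.001], [0.931, 0.365, -0.0], [0.0, -0.001, -1.0]]
force: [0.2, -0.4, 0.7]
grip_width: 0.0884
gripper_force: 0.0
```

```bash
python3 st.py; sed -i 's/print(n); mugs(W)/print(n); mugs(W,0,[(.672,.121)]); mugs(W,.01,[(.473,.26)])/' mug.py; python3 mug.py wrist top
```

```text
26.53 [0.6846 0.0568 0.1953] yaw 21.38 tilt [-0.001 -0.    -1.   ] F [ 0.2 -0.4  0.7] w 0.0884 q [ -5.1  37.7  53.4  -0.   88.9 -26.5]
wrist
mug [0.6684 0.1204] 1035 handle 111.7 284
few [0.473 0.26 ] 0
top
mug [0.6717 0.1198] 45 handle 0.0 0
mug [0.4546 0.3059] 93 handle 0.0 0
```

Mug 1 now reads (0.455, 0.306), so it was probably knocked after placing; I'll mend that afterwards. Mug 0 is still in place, so I'll grasp it.

Emit:
jog_arm --plan '[[[-0.007, 0.032, 0, 0, 0, 0, 1], [-0.0145, 0.063, 0, 0, 0, 0, 1], [-0.0145, 0.064, 0, 0, 0, 0, 1], [-0.0145, 0.064, -0.04, 0, 0, 0, 1], [-0.0145, 0.064, -0.08, 0, 0, 0, 1], [-0.0145, 0.064, -0.12, 0, 0, 0, 1], [-0.0145, 0.064, -0.15, 0, 0, 0, 1], [-0.0145, 0.064, -0.171, 0, 0, 0, 1], [-0.0145, 0.064, -0.171, 0, 0, 0, 1], [-0.0145, 0.064, -0.171, 0, 0, 0, 0.5]]]'

```text
time: 27.47
ee_pos: [0.6684, 0.1241, 0.0257]
tcp_rot: [[-0.369, 0.93, -0.001], [0.93, 0.369, 0.0], [0.0, -0.001, -1.0]]
force: [0.2, -0.4, 0.7]
grip_width: 0.0834
gripper_force: 0.0
```

Emit:
jog_arm --plan '[[[0, 0, 0, 0, 0, 0, 0.5], [0, 0, 0, 0, 0, 0, 0.5], [0, 0, 0, 0, 0, 0, 0.5], [0, 0, 0, 0, 0, 0, 0.5], [0, 0, 0, 0, 0, 0, 0.5]]]'

```text
time: 27.88
ee_pos: [0.6697, 0.1234, 0.0272]
tcp_rot: [[-0.368, 0.93, 0.003], [0.93, 0.368, 0.0], [-0.001, 0.002, -1.0]]
force: [-1.6, 0.5, 6.1]
grip_width: 0.0624
gripper_force: 15.0
```

```bash
python3 st.py
python3 - <<'E'
from h import *
c,W=cap("top"); save(c,"t9.png"); np.savez("t9.npz",W=W,col=c["color"])
a=cv2.imread('pics/t9.png')[130:270,170:510]; cv2.imwrite('pics/c9.png',cv2.resize(a,None,fx=2.35,fy=2.35,interpolation=2))
E
```

```text
27.88 [0.6697 0.1234 0.0272] yaw 21.57 tilt [ 0.003  0.    -1.   ] F [-1.6  0.5  6.1] w 0.0624 q [  0.5  45.7  66.5   0.   67.6 -21.1]
```

View pics/c9.png

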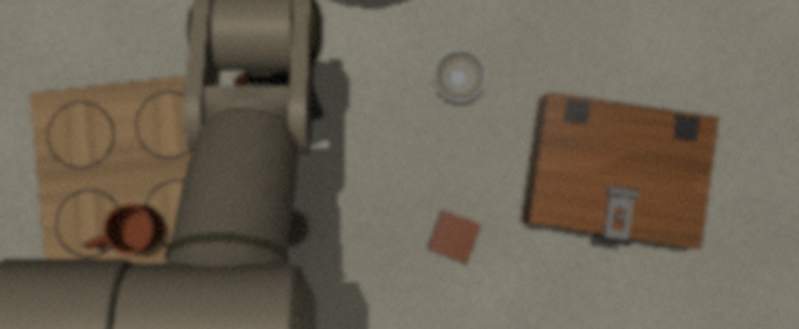

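The top view shows mug 1 knocked but upright, between the two near rings (crop 135,229). Mug 0 is gripped, so it goes to the far-left ring first.

Emit:
jog_arm --plan '[[[0, 0, 0.03, 0, 0, 0, 0.5], [0, 0, 0.07, 0, 0, 0, 0.5], [0, 0, 0.11, 0, 0, 0, 0.5], [-0.005, 0.015, 0.12, 0, 0, 0, 0.5], [-0.016, 0.05, 0.12, 0, 0, 0, 0.5], [-0.028, 0.085, 0.12, 0, 0, 0, 0.5], [-0.04, 0.12, 0.12, 0, 0, 0, 0.5], [-0.052, 0.155, 0.12, 0, 0, 0, 0.5], [-0.064, 0.19, 0.12, 0, 0, 0, 0.5], [-0.076, 0.225, 0.12, 0, 0, 0, 0.5]]]'

```text
time: 28.77
ee_pos: [0.5918, 0.3501, 0.1452]
tcp_rot: [[-0.367, 0.93, -0.0], [0.93, 0.367, -0.0], [0.0, -0.0, -1.0]]
force: [0.6, 0.6, -2.0]
grip_width: 0.0624
gripper_force: 15.0
```

Emit:
jog_arm --plan '[[[-0.01, 0.03, 0, 0, 0, 0, 0.5], [-0.0157, 0.045, 0, 0, 0, 0, 0.5], [-0.0157, 0.0476, 0, 0, 0, 0, 0.5], [-0.0157, 0.0476, -0.03, 0, 0, 0, 0.5], [-0.0157, 0.0476, -0.06, 0, 0, 0, 0.5], [-0.0157, 0.0476, -0.085, 0, 0, 0, 0.5], [-0.0157, 0.0476, -0.1, 0, 0, 0, 0.5], [-0.0157, 0.0476, -0.106, 0, 0, 0, 0.5], [-0.0157, 0.0476, -0.108, 0, 0, 0, 0.5], [-0.0157, 0.0476, -0.108, 0, 0, 0, 0.5]]]'

```text
time: 29.6
ee_pos: [0.5781, 0.395, 0.0376]
tcp_rot: [[-0.366, 0.93, 0.0], [0.93, 0.366, -0.0], [-0.0, 0.0, -1.0]]
force: [-0.2, 0.4, -1.2]
grip_width: 0.0622
gripper_force: 15.0
```

```bash
python3 st.py
```

```text
29.6 [0.5781 0.395  0.0376] yaw 21.5 tilt [ 0. -0. -1.] F [-0.2  0.4 -1.2] w 0.0622 q [24.7 46.7 62.  -0.  71.2  3.2]
```

Emit:
jog_arm --plan '[[[0, 0, -0.001, 0, 0, 0, 0.9], [0, 0, -0.001, 0, 0, 0, 1], [0, 0, -0.001, 0, 0, 0, 1], [0, 0, -0.001, 0, 0, 0, 1], [0, 0, -0.001, 0, 0, 0, 1], [0, 0, 0.02, 0, 0, 0, 1], [0, 0, 0.06, 0, 0, 0, 1], [0, 0, 0.1, 0, 0, 0, 1], [0, 0, 0.14, 0, 0, 0, 1], [-0.005, -0.005, 0.165, 0, 0, 0, 1]]]'

```text
time: 30.43
ee_pos: [0.5732, 0.3915, 0.2071]
tcp_rot: [[-0.368, 0.93, 0.005], [0.93, 0.368, 0.003], [0.0, 0.006, -1.0]]
force: [0.2, 0.9, 0.9]
grip_width: 0.0883
gripper_force: 0.0
```

Emit:
jog_arm --plan '[[[-0.022, -0.03, 0, 0, 0, 0, 1], [-0.044, -0.06, 0, 0, 0, 0, 1], [-0.066, -0.09, 0, 0, 0, 0, 1], [-0.088, -0.12, 0, 0, 0, 0, 1], [-0.103, -0.145, 0, 0, 0, 0, 1], [-0.103, -0.145, 0, 0, 0, 0, 1], [-0.103, -0.145, 0, 0, 0, 0, 1]]]'

```text
time: 31.02
ee_pos: [0.4692, 0.2452, 0.2032]
tcp_rot: [[-0.366, 0.931, 0.001], [0.931, 0.366, 0.0], [-0.0, 0.001, -1.0]]
force: [0.6, -0.4, -0.3]
grip_width: 0.0883
gripper_force: 0.0
```

```bash
python3 st.py; sed -i 's/mugs(W,0,.*$/mugs(W,.01,[(.455,.306),(.578,.394)])/' mug.py; python3 mug.py wrist top
```

```text
31.02 [0.4692 0.2452 0.2032] yaw 21.48 tilt [ 0.001  0.    -1.   ] F [ 0.6 -0.4 -0.3] w 0.0883 q [14.8 21.4 81.2  0.  77.3 -6.7]
wrist
mug [0.4511 0.3075] 1039 handle 111.1 283
mug [0.5765 0.3917] 1511 handle 112.7 705
top
few [0.455 0.306] 0
mug [0.5805 0.3911] 86 handle 112.8 34
```

Emit:
jog_arm --plan '[[[-0.008, 0.031, 0, 0, 0, 0, 1], [-0.016, 0.061, 0, 0, 0, 0, 1], [-0.0165, 0.062, 0, 0, 0, 0, 1], [-0.0165, 0.062, -0.04, 0, 0, 0, 1], [-0.0165, 0.062, -0.08, 0, 0, 0, 1], [-0.0165, 0.062, -0.12, 0, 0, 0, 1], [-0.0165, 0.062, -0.15, 0, 0, 0, 1], [-0.0165, 0.062, -0.167, 0, 0, 0, 1], [-0.0165, 0.062, -0.167, 0, 0, 0, 1], [-0.0165, 0.062, -0.167, 0, 0, 0, 0.5]]]'

```text
time: 31.95
ee_pos: [0.4532, 0.3083, 0.0349]
tcp_rot: [[-0.368, 0.93, -0.001], [0.93, 0.368, -0.0], [0.0, -0.001, -1.0]]
force: [-0.2, -0.4, 0.4]
grip_width: 0.0834
gripper_force: 0.0
```

Emit:
jog_arm --plan '[[[0, 0, 0, 0, 0, 0, 0.5], [0, 0, 0, 0, 0, 0, 0.5], [0, 0, 0, 0, 0, 0, 0.5], [0, 0, 0, 0, 0, 0, 0.5], [0, 0, 0, 0, 0, 0, 0.5], [0, 0, 0.02, 0, 0, 0, 0.5], [0, 0, 0.03, 0, 0, 0, 0.5], [0, 0, 0.03, 0, 0, 0, 0.5]]]'

```text
time: 32.62
ee_pos: [0.4538, 0.3083, 0.0675]
tcp_rot: [[-0.368, 0.93, 0.004], [0.93, 0.368, 0.002], [0.0, 0.004, -1.0]]
force: [0.3, 0.2, -3.5]
grip_width: 0.0623
gripper_force: 15.0
```

```bash
python3 st.py
```

```text
32.62 [0.4538 0.3083 0.0675] yaw 21.57 tilt [ 0.004  0.002 -1.   ] F [ 0.3  0.2 -3.5] w 0.0623 q [21.8 32.1 88.5  0.  59.1  0.3]
```

Emit:
jog_arm --plan '[[[0.007, -0.016, 0, 0, 0, 0, 0.5], [0.014, -0.032, 0, 0, 0, 0, 0.5], [0.0197, -0.0465, 0, 0, 0, 0, 0.5], [0.0197, -0.0465, -0.015, 0, 0, 0, 0.5], [0.0197, -0.0465, -0.027, 0, 0, 0, 0.5], [0.0197, -0.0465, -0.0305, 0, 0, 0, 0.5], [0.0197, -0.0465, -0.0305, 0, 0, 0, 0.5], [0.0197, -0.0465, -0.0305, 0, 0, 0, 0.9], [0.0197, -0.0465, -0.0305, 0, 0, 0, 1], [0.0197, -0.0465, -0.0305, 0, 0, 0, 1]]]'

```text
time: 33.45
ee_pos: [0.4726, 0.2614, 0.0349]
tcp_rot: [[-0.368, 0.93, 0.0], [0.93, 0.368, 0.0], [0.0, 0.0, -1.0]]
force: [-0.1, -0.1, 0.9]
grip_width: 0.0803
gripper_force: 0.0
```

Emit:
jog_arm --plan '[[[0, 0, 0, 0, 0, 0, 1], [0, 0, 0, 0, 0, 0, 1], [0, 0, 0.02, 0, 0, 0, 1], [0, 0, 0.06, 0, 0, 0, 1], [0, 0, 0.1, 0, 0, 0, 1], [0, 0, 0.14, 0, 0, 0, 1], [0.01, -0.03, 0.16, 0, 0, 0, 1], [0.02, -0.06, 0.16, 0, 0, 0, 1], [0.02, -0.07, 0.16, 0, 0, 0, 1], [0.02, -0.07, 0.16, 0, 0, 0, 1]]]'

```text
time: 34.28
ee_pos: [0.4927, 0.1896, 0.1948]
tcp_rot: [[-0.365, 0.931, -0.0], [0.931, 0.365, -0.0], [-0.0, -0.0, -1.0]]
force: [-0.4, -0.1, -0.9]
grip_width: 0.0882
gripper_force: 0.0
```

```bash
python3 st.py; sed -i 's/mugs(W,.01,.*$/mugs(W,.01,[(.473,.26),(.578,.392)])/' mug.py; python3 mug.py wrist top
```

```text
34.28 [0.4927 0.1896 0.1948] yaw 21.39 tilt [-0. -0. -1.] F [-0.4 -0.1 -0.9] w 0.0882 q [  8.2  21.7  82.1  -0.   76.1 -13.2]
wrist
mug [0.4709 0.2603] 1168 handle 111.1 296
mug [0.5764 0.3918] 1040 handle 0.0 0
top
few [0.473 0.26 ] 0
mug [0.5804 0.3912] 102 handle 112.6 33
```

Emit:
jog_arm --plan '[[[0, -0.04, 0.03, 0, 0, 0, 1], [0, -0.08, 0.06, 0, 0, 0, 1], [0, -0.12, 0.08, 0, 0, 0, 1], [0, -0.16, 0.08, 0, 0, 0, 1], [0, -0.2, 0.08, 0, 0, 0, 1], [0, -0.2, 0.08, 0, 0, 0, 1]]]'

```text
time: 34.88
ee_pos: [0.4927, -0.0113, 0.275]
tcp_rot: [[-0.366, 0.931, 0.0], [0.931, 0.366, -0.001], [-0.001, -0.0, -1.0]]
force: [-0.3, -0.6, -0.1]
grip_width: 0.0884
gripper_force: 0.0
```

```bash
python3 mug.py top side; cp pics/side_34[0-9].png pics/fin.png
```

```text
top
mug [0.4746 0.2592] 97 handle 112.3 26
mug [0.5805 0.3914] 103 handle 112.7 34
side
mug [0.471  0.2614] 188 handle 111.6 90
mug [0.5773 0.3929] 212 handle 112.2 118
```

View pics/fin.png

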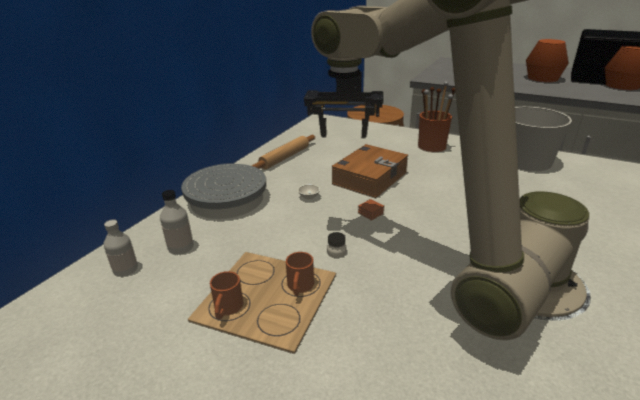

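Both mugs stand in their own rings (pixels 227,292 and 300,272). The case is shut with the hasp over at (385,161), and the bowl, jar and tiles are where they were, so I'm handing in.

```bash
python3 -c "
from workcell import bot
print(bot.hand_in())"
```

```text
the job is handed in; nothing more can be done
None
```

I handed the job in at about 35 s of the 210 s allowed. Both mugs stand in their own rings (one was knocked aside after placing and I reset it), all three paddles are in the shut case with the hasp flat over the catch, and the bowl, jar and tiles were not touched; the hand-in returned no verdict.

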